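Blow-dry the mini-vessel: invert it on the peg and hold the air lever half down

TASK

Take the steel mini-vessel from the sloping drain cradle, turn it mouth down and lower it over the upright peg of the blow-dry stand, letting go only when its rim is down on the plate, so that it stands there freely. Then push the pad of the spring-loaded air lever halfway down, so that the lever is level, and keep it there: the program finishes while the arm is still holding the lever level. Leave everything else where it is.

Things in the scene. Friction and masses are not known exactly. Their poses are not given: they have to be found in the camera images.
- vessel_center (a point): Steel mini-vessel: tube 48 mm across, 112 mm long, wall 3 mm, 0.16 kg; one end open, the other a closed rounded bottom. Point on its axis, 56 mm from both ends. z axis: from the bottom to the mouth. Starts lying in the sloping cradle, mouth roughly towards the robot and 25 degrees below level, closed end higher. Grip it across its diameter, 20 to 60 mm from the closed end.
- vessel_mouth (a point): Centre of the vessel's open mouth, in the plane of its rim, 56 mm from vessel_center; z axis out of the mouth. The inside is 42 mm across and about 108 mm deep.
- cradle: White plastic drain cradle, fixed: base 130 x 64 x 6 mm, two V supports narrower than the vessel, a small lip under the mouth. Origin at its underside, below the middle of the lying vessel, whose centre is 66 mm above it. +x axis: level, from the vessel's mouth to its closed end. The vessel lifts out straight up.
- peg_seat (a point): Blow-dry stand, fixed: round steel plate 112 mm across, 10 mm thick, with one upright white peg in its middle, 22 mm across, 70 mm tall above the plate, tip narrowed to 14 mm. Point on the peg's axis at the plate's upper face. The inverted vessel has 10 mm of room round the peg and stands with its rim on the plate.
- valve: Air valve, fixed: base 200 x 70 mm, box 50 mm tall; origin at the underside of the base's centre. Its lever is hinged 45 mm along +x and 68 mm up, and points along -x, roughly to the robot, leaning up.
- lever_pad (a point): Centre of the upper face of the round black pad (38 mm across, 10 mm thick) at the lever's free end, 110 mm from the hinge; moves with the lever. Its height over the table: 94 mm released, 74 mm with the lever level, 54 mm at the lower stop. A spring pushes it up: at the pad about 3 N starts it, 8 N holds it level, 12 N reaches the stop.
- lever (a joint): Angle of the air valve's lever in rad: 0 released (leaning up 0.18 rad), 0.18 level, which is half its travel, 0.36 at the lower stop. It springs back to 0 when let go.
- jar: Bystander: small amber screw-cap jar, 44 mm diameter, 50 mm tall; to be left alone. Origin at the centre of its underside.
- weight: Bystander: brass knob weight, 32 mm diameter, 48 mm tall; to be left alone. Origin at the centre of its underside.
- cup: Bystander: upright steel cup with a flat bottom, 60 mm diameter, 60 mm tall; to be left alone. Origin at the centre of its underside.
- bottle: Bystander: white plastic bottle, 48 mm diameter, 90 mm tall; to be left alone. Origin at the centre of its underside.
- mortar: Bystander: white ceramic bowl, 100 mm diameter, 50 mm tall; to be left alone. Origin at the centre of its underside.
- sieve: Bystander: low steel ring, 100 mm diameter, 30 mm tall; to be left alone. Origin at the centre of its underside.
- spatula: Bystander: spatula lying flat, 190 mm long; to be left alone. Origin at the centre of its underside.
Not all that is in view belongs to the job. Leave any yellow look-alike of the valve alone.

How it is judged:
By the outcome, as a careful person would: the job done as asked, in the order asked, and still so for the second after the job is handed in, while the arm keeps its last pose, push and grip.
It also fails if it takes over 51 s, if anything falls off the work surface, if the arm or the gripper's body presses on something with over 40 N, if the wrist force passes 120 N, or if a joint passes its speed limit or range.

ROBOT

A 7-joint arm with a two-finger parallel gripper is mounted at the origin on the work surface. World frame = base frame: x ahead of the robot, y to its left, z up, the work surface at z = 0. Lengths are in m, angles in rad, forces in N, time in s.
With the tool pointing down it reaches from about 0.425 to 0.975 m from the base axis. Payload 16.7 kg.
Tool frame: the origin (TCP) lies midway between the tips of the shut fingers; the grasp point (between the pads) lies 19 mm behind it; z points along the fingers, y is the line along which they close (so a half turn about z gives the same grasp; the last joint's range is limited). The gripper opens to 85 mm and grips with 20 to 120 N. Pads are 22 mm wide; open, the fingers measure 114 mm over their backs; the gripper's body (76 mm by 85 mm) begins 54 mm behind the grasp point. The pads swing forward as they close: fully open they stand 13 mm farther back than shut.
Start: joints at [1.099, 0.426, 0.074, 1.606, -0.034, 1.111, -0.067], TCP at [0.214, -0.64, 0.231] pointing down, gripper open.
Joint ranges: [-2.85, 2.85], [-0.5, 2.14], [-1.23, 1.37], [0.21, 2.46], [-1.02, 4.16], [0.16, 2.05], [-2.73, 2.73]. Speed limits (rad/s): [1.89, 1.89, 2.39, 2.39, 3.01, 3.01, 3.01].

INTERFACE

Orientations are given as a rotation vector (axis times angle).
In Python, from rig import read_state, imaging, ticket gives the robot as it stands.
- The arm moves only by the tool drive_tool, never from a script. Its argument "commands" is one flat list of numbers, 7 for each row, row after row: the turn, a rotation vector about the tool's x, y, z in rad, then the shift along the tool's x, y, z in m, then the finger opening in m, from 0 to 0.0854. In form: [rx, ry, rz, tx, ty, tz, grip, rx, ry, rz, tx, ty, tz, grip, ...]. A call has 1 to 10 rows; each row is the pose to reach, as a shift and turn from the pose commanded when the call began, along the tool's axes at that moment; what a row does not reach only later rows make up. A row lasts 1/8 s, in which the tool goes at most 62.5 mm and 10.7 degrees, less where a joint would pass 70% of its speed; a pose out of reach is approached as far as the arm can. A call with a gripper value outside its range is refused whole. The fingers move at their own pace and stop on an object; "grip_force" is the grip in N (left out, the last holds). Time passes only in rows, so rows that repeat a pose let the fingers close. It gives the time, the measured TCP pose, the force, the opening and the grip force at its end, in the units of the state.
- read_state(): the state, without advancing time (a new reading comes with each control period).
- imaging.read_camera(name): name is "scene" or "top" or "wrist"; returns a dict with "img" (384x512x3 uint8, blue, green, red), "fx", "fy", "cx", "cy" (pixels), "cam_to_world" (4x4, takes a point from camera to world coordinates). Camera axes: x right, y down, z forward; pixel columns grow to the right and rows downward; lengths in m; the calibration is good to about 2 mm. A picture is of the moment at which its call begins. There is no depth.
- ticket.hand_in(): hands the job in; it is judged then, once.
The state is a dict: "t": time; "joints": joint angles; "dq": joint speeds; "tau": joint torques, N m; "tool_pos": TCP position; "ee_rot": TCP orientation; "contact_force": force on the tool from outside, world axes, zero at the start; "wrist_torque": the same for the moment, N m; "grip_width": finger opening in m; "gripper_force": force on a finger pad.
Only numpy, scipy, OpenCV 4.12 (cv2) and the standard library are available. Lean on these libraries where they do the work, as an engineer would, in place of code of your own. Each camera call takes 0.05 s, during which the arm holds its last target. There are 200 camera calls.

## Working session

There is one attempt and no reset: what is moved stays moved. The work goes in short steps, Python scripts to look and compute and a tool call to move; the robot and the scene stay as the last step left them, time stands still between calls to the robot, and variables do not carry over. Pictures are saved under pics/ and viewed, at most 10 in all, crops included, and the job is handed in when it is done.

Besides the shell and the picture viewer there is one more tool, called as name(argument=value, ...) on one line, values as JSON. drive_tool: Moves the arm, as the interface text tells. Its arguments: {"type":"object","properties":{"commands":{"type":"array"},"grip_force":{"type":"number"}},"required":["commands"]}

```bash
mkdir -p pics; ls; python3 - <<'E'
from rig import read_state, imaging, ticket
import cv2,numpy as np
for n in("scene","top"):
    c=imaging.read_camera(n); cv2.imwrite(f"pics/{n}0.png",cv2.resize(c["img"],None,fx=1.5,fy=1.5,interpolation=cv2.INTER_CUBIC))
    print(n,c["fx"],c["fy"],c["cx"],c["cy"],np.round(c["cam_to_world"],4).tolist())
s=read_state();print(s)
E
```

```text
pics
scene 355.151008741075 355.151008741075 251.455525813709 190.7050159913754 [[0.7338, 0.5336, -0.4205, 0.9478], [0.6793, -0.5844, 0.4439, -0.3676], [-0.0089, -0.6114, -0.7913, 0.9058], [0.0, 0.0, 0.0, 1.0]]
top 464.00675583801024 464.00675583801024 254.1203583621696 192.59667609948912 [[0.0034, -0.9895, 0.1442, 0.3011], [-1.0, -0.0037, -0.002, 0.0953], [0.0026, -0.1442, -0.9895, 1.5077], [0.0, 0.0, 0.0, 1.0]]
{'t': 0.1, 'joints': array([ 1.09847659,  0.42668995,  0.07389222,  1.60652169, -0.03410842,
        1.11079071, -0.06711949]), 'dq': array([ 9.75205816e-05, -2.18480632e-03, -1.22993076e-03, -9.78999705e-04,
        6.01832134e-04, -1.94141257e-04, -1.16798852e-03]), 'tau': array([ 8.02932802e-03, -9.51526237e+01,  3.77105445e+00, -4.64396846e+01,
        1.96371891e-02,  6.55496566e-03, -4.12765280e-05]), 'tool_pos': array([ 0.21398133, -0.63981175,  0.23067753]), 'ee_rot': array([-3.09967833e+00, -5.04566324e-01,  4.29614121e-04]), 'contact_force': array([-0.18583316, -0.27570464, -0.27806036]), 'wrist_torque': array([-0.02134381, -0.0154408 , -0.00853041]), 'gripper_force': 0.0, 'grip_width': 0.08534664857066214}
```

View pics/scene0.png

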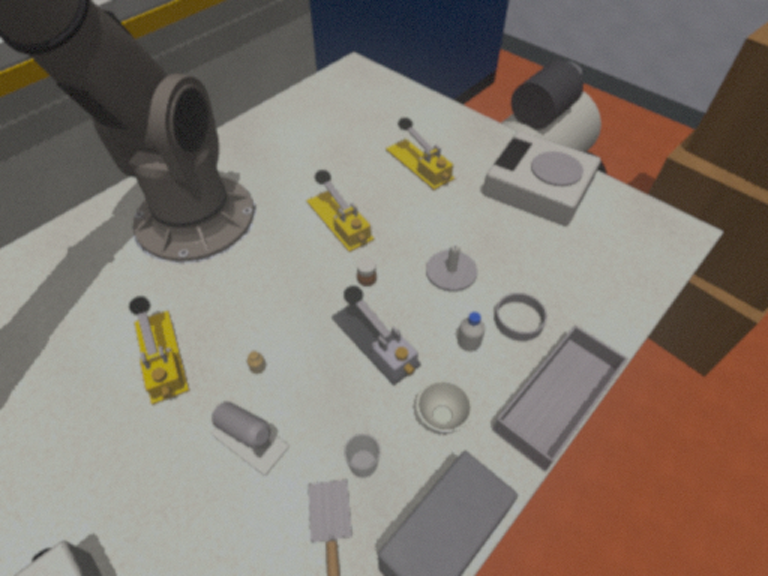

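View pics/top0.png

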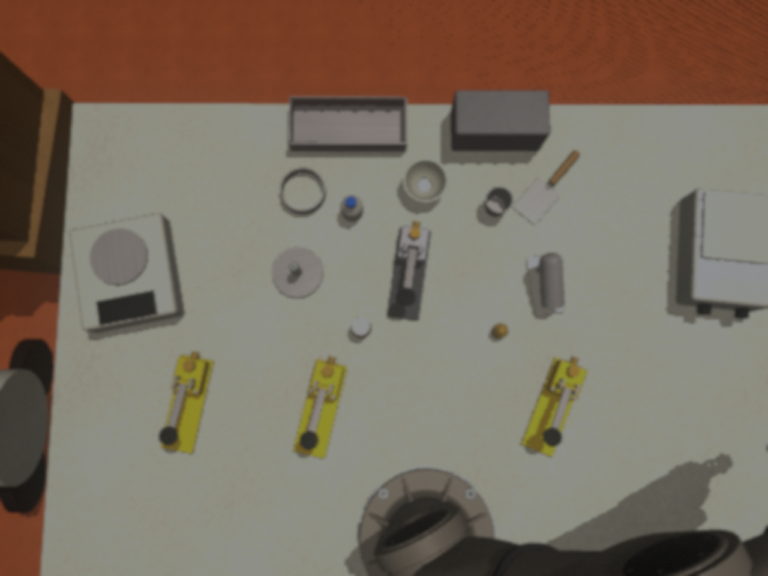

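The top view (1.5x pixels) shows three kinds of thing to tell apart:
- **Valve:** the grey one at (411,262). Yellow look-alikes are at (185,400), (320,405) and (557,405).
- **Vessel:** the lying tube at (552,282). The upright cup at (498,202) and the bottle at (350,208) are not it.
- **Stand:** the plate with a peg at (297,272). The sieve at (302,190) and the balance at (118,257) are not it.

I choose the grey valve, the lying tube and the pegged plate, and will check them in one close crop.

```bash
cat > h.py <<'E'
from rig import read_state, imaging, ticket
import cv2,numpy as np
from scipy.spatial.transform import Rotation as R
def ray(c,u,v):
    T=c["cam_to_world"];d=T[:3,:3]@np.array([(u-c["cx"])/c["fx"],(v-c["cy"])/c["fy"],1]);return T[:3,3],d/np.linalg.norm(d)
def tri(obs):
    A=np.zeros((3,3));b=np.zeros(3)
    for c,u,v in obs:
        o,d=ray(c,u,v);P=np.eye(3)-np.outer(d,d);A+=P;b+=P@o
    X=np.linalg.solve(A,b);return X,[np.linalg.norm((np.eye(3)-np.outer(d,d))@(X-o)) for o,d in [ray(*q) for q in obs]]
def onz(c,u,v,z):
    o,d=ray(c,u,v);return o+d*(z-o[2])/d[2]
def proj(c,X):
    T=c["cam_to_world"];p=T[:3,:3].T@(np.array(X)-T[:3,3]);return c["cx"]+c["fx"]*p[0]/p[2],c["cy"]+c["fy"]*p[1]/p[2]
def crop(im,x,y,w,h,k):
    o=cv2.resize(im[y:y+h,x:x+w],None,fx=k,fy=k,interpolation=cv2.INTER_CUBIC)
    for i in range(x-x%10+10,x+w,10):cv2.line(o,(int((i-x+.5)*k),0),(int((i-x+.5)*k),12 if i%50==0 else 5),(0,0,255),1)
    for i in range(y-y%10+10,y+h,10):cv2.line(o,(0,int((i-y+.5)*k)),(12 if i%50==0 else 5,int((i-y+.5)*k)),(0,0,255),1)
    return o
E
python3 - <<'E'
from h import *
s=imaging.read_camera("scene")["img"];t=imaging.read_camera("top")["img"]
a=np.hstack([crop(s,130,255,80,60,5),crop(t,340,160,80,60,5)])
b=np.hstack([crop(s,215,160,80*5//4,75,4)[:300],crop(s,250,150,80,60,5)])
c=np.vstack([a,np.hstack([crop(s,215,180,80,80,5)[:300] if 0 else crop(s,215,185,80,60,5),crop(s,275,150,40,60,5),crop(t,177,153,40,60,5)])])
cv2.imwrite("pics/c1.png",c)
E
```

```text
(no output)
```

View pics/c1.png

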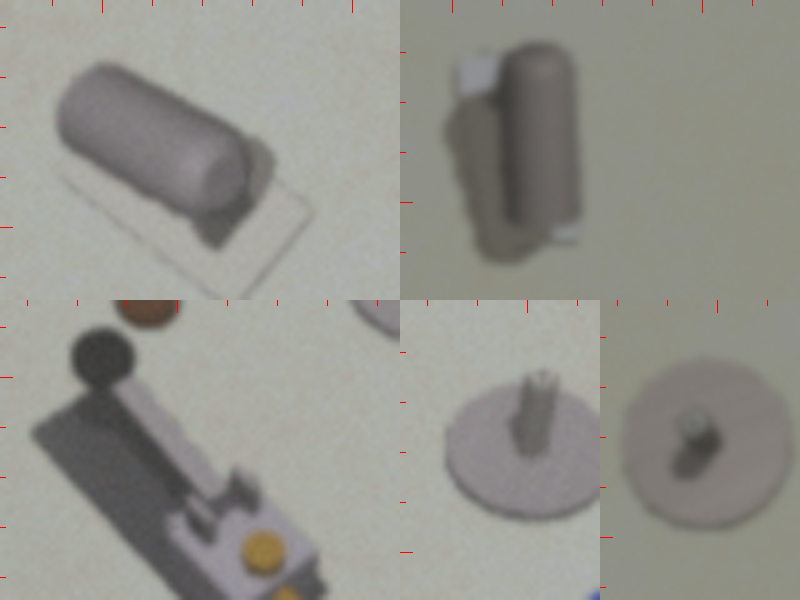

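The crop confirms all three:
- **Vessel:** a tube with the rounded end away from the robot. Its centre is at scene (160,282) and top (368,187).
- **Stand:** the peg tip is at scene (303,165) and top (195.5,177).
- **Valve:** the black pad of the grey valve is at scene (235,196).

```bash
python3 - <<'E'
from h import *
s=imaging.read_camera("scene");t=imaging.read_camera("top")
for n,a,b in [("ves",(159.9,282.1),(367.9,186.9)),("tip",(302.7,164.7),(195.5,176.9)),("pad",(235.1,196.1),(270.2,196.8))]:
    print(n,tri([(s,*a),(t,*b)]))
print("plate",onz(t,197.9,181.1,.008),"pegbase",onz(s,300.7,179.9,.01))
print("valve far edge/hinge area",onz(t,413/1.5-.2,237/1.5,.05), "base near corners",onz(t,389/1.5,316/1.5,.0),onz(t,419/1.5,317/1.5,.0))
# vessel ends top view: far tip & mouth
print("vtop far",onz(t,367.5,168.5,.085),"mouth",onz(t,368.7,205,.045))
print(R.from_rotvec(read_state()["ee_rot"]).as_matrix().round(3))
c=imaging.read_camera("wrist");print(c["fx"],c["cx"],c["cy"]);T=np.eye(4);st=read_state();T[:3,:3]=R.from_rotvec(st["ee_rot"]).as_matrix();T[:3,3]=st["tool_pos"];print((np.linalg.inv(T)@c["cam_to_world"]).round(3))
E
```

```text
ves (array([ 0.53035983, -0.26387203,  0.07051048]), [np.float64(0.0008761890257657049), np.float64(0.0008761890257657504)])
tip (array([0.55798871, 0.27567525, 0.08241567]), [np.float64(0.0005604321768248847), np.float64(0.0005604321768248212)])
pad (array([0.49437758, 0.04272218, 0.09262908]), [np.float64(8.084663869582441e-05), np.float64(8.084663869585944e-05)])
plate [0.55702358 0.27650879 0.008     ] pegbase [0.5600181  0.27576276 0.01      ]
valve far edge/hinge area [0.62600687 0.02516742 0.05      ] base near corners [0.46125368 0.07490823 0.        ] [0.45930644 0.00960617 0.        ]
vtop far [ 0.58583869 -0.26163788  0.085     ] mouth [ 0.47583032 -0.27172594  0.045     ]
[[ 0.948  0.317 -0.   ]
 [ 0.317 -0.948  0.   ]
 [-0.    -0.    -1.   ]]
299.7042076741188 254.94727882802684 189.43833410163268
[[ 0.001 -0.964 -0.266  0.066]
 [ 1.     0.001  0.001 -0.001]
 [-0.001 -0.266  0.964 -0.143]
 [ 0.     0.     0.     1.   ]]
```

drive_tool(commands=[0,0,0.234,0.419,-0.256,0,0.085,0,0,0.234,0.419,-0.256,0,0.085,0,0,0.234,0.419,-0.256,0,0.085,0,0,0.234,0.419,-0.256,0,0.085,0,0,0.234,0.419,-0.256,0,0.085,0,0,0.234,0.419,-0.256,0,0.085,0,0,0.234,0.419,-0.256,0,0.085,0,0,0.234,0.419,-0.256,0,0.085,0,0,0.234,0.419,-0.256,0,0.085,0,0,0.234,0.419,-0.256,0,0.085])

```text
t: 1.6
tool_pos: [0.53, -0.2648, 0.2312]
ee_rot: [3.138, 0.14, -0.001]
contact_force: [0.5, -1.0, -0.1]
grip_width: 0.0848
gripper_force: 0.0
```

```bash
python3 - <<'E'
from h import *
c=imaging.read_camera("wrist");cv2.imwrite("pics/w1.png",crop(c["img"],0,0,512,384,1.5))
s=read_state();print(s["t"],s["tool_pos"],s["joints"].round(4).tolist(),s["dq"].round(2));print(R.from_rotvec(s["ee_rot"]).as_matrix().round(3))
E
```

```text
1.65 [ 0.52962157 -0.26534198  0.23126599] [0.4281, 0.2954, -0.0888, 1.7908, 0.0301, 1.0569, -1.1548] [ 0.01 -0.    0.    0.   -0.    0.   -0.  ]
[[ 0.996  0.088 -0.   ]
 [ 0.088 -0.996 -0.   ]
 [-0.     0.    -1.   ]]
```

View pics/w1.png

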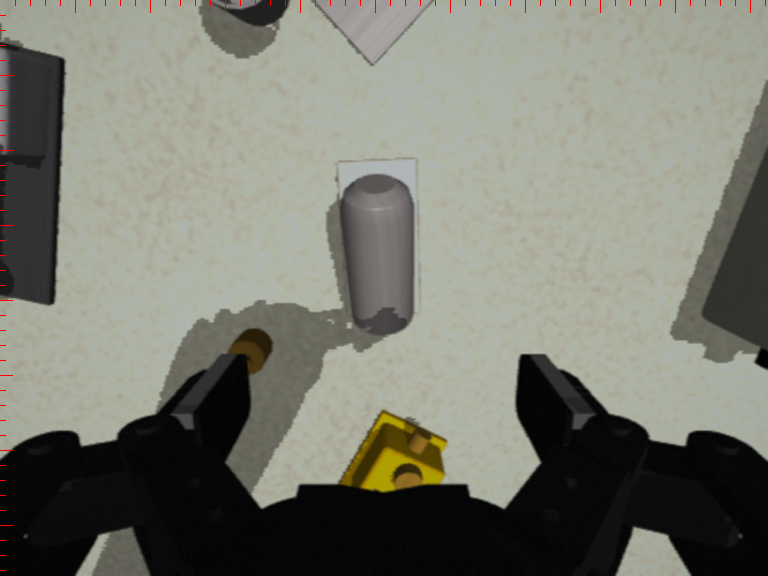

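The vessel lies nose up at pixels (377,175) to (383,333), with its mouth towards the robot. The cradle base edge runs from (416,159) to (418,312). The brass weight is at (258,345) on the left, near the finger.

```bash
python3 - <<'E'
from h import *
c=imaging.read_camera("wrist");t=imaging.read_camera("top");sc=imaging.read_camera("scene")
f=lambda u,v,z:onz(c,u/1.5-.33,v/1.5-.33,z).round(4)
print("base edges",f(416,159,.006),f(418,312,.006),f(337,162,.006))
# vessel model silhouette: compare mid-line at two stations: widths
print("near bottom mid (344..410,y205)",f(377.5,205,.085),"mid near mouth (353,413,y305)",f(383,305,.05))
print("weight",f(258,345,.044), onz(t,500/1.5-.33,331/1.5-.33,.02))
print("tri center", tri([(c,379.8/1.5-.33,247/1.5-.33),(t,367.9,186.9),(sc,159.9,282.1)]))
def sil(C,yaw):
    a=np.array([np.cos(yaw)*np.cos(.436),np.sin(yaw)*np.cos(.436),np.sin(.436)]);b=np.cross(a,[0,0,1]);b/=np.linalg.norm(b);n=np.cross(b,a)
    P=[C+a*l+r*.024*(np.cos(q)*b+np.sin(q)*n) for l,r in [(-.056,1),(.036,1),(.05,.75),(.056,.35)] for q in np.linspace(0,6.28,60)]
    p=np.array([proj(c,x) for x in P])*1.5+.5;return p
for C,y in [((.53,-.264,.066),.06),((.53,-.264,.066),.09),((.532,-.266,.066),.09)]:
    p=sil(np.array(C),y);print(C,y,"v range",p[:,1].min().round(1),p[:,1].max().round(1),[(p[abs(p[:,1]-v)<8][:,0].min().round(1),p[abs(p[:,1]-v)<8][:,0].max().round(1)) for v in (215,260,310)])
im=c["img"];g=cv2.cvtColor(cv2.resize(im,None,fx=1.5,fy=1.5),cv2.COLOR_BGR2GRAY)
for v in (215,260,310):print(v,g[v,330:430:4])
E
```

```text
base edges [ 0.5987 -0.2851  0.006 ] [ 0.4721 -0.3006  0.006 ] [ 0.5909 -0.2231  0.006 ]
near bottom mid (344..410,y205) [ 0.5677 -0.258   0.085 ] mid near mouth (353,413,y305) [ 0.4901 -0.2685  0.05  ]
weight [ 0.4462 -0.1731  0.044 ] [ 0.42877423 -0.16161769  0.02      ]
tri center (array([ 0.53296092, -0.2633562 ,  0.06977316]), [np.float64(0.00511661318672821), np.float64(0.0032518779515719803), np.float64(0.0022262464705890754)])Traceback (most recent call last):
  File "<stdin>", line 14, in <module>
    return umr_minimum(a, axis, None, out, keepdims, initial, where)
ValueError: zero-size array to reduction operation minimum which has no identity
```

```bash
cat >> h.py <<'E'
def rel(p,M,base=None):
    s=read_state();p0,R0=(s["tool_pos"],R.from_rotvec(s["ee_rot"])) if base is None else base
    return np.r_[(R0.inv()*R.from_matrix(M)).as_rotvec(),R0.inv().apply(np.array(p)-p0)].round(4).tolist()
def toolM(yaw,tilt):  # tilt>0: fingers point outwards along yaw, tool x to the front/top
    z=np.array([np.sin(tilt)*np.cos(yaw),np.sin(tilt)*np.sin(yaw),-np.cos(tilt)]);x=np.array([np.cos(tilt)*np.cos(yaw),np.cos(tilt)*np.sin(yaw),np.sin(tilt)])
    return np.c_[x,np.cross(z,x),z]
E
python3 - <<'E'
from h import *
M=toolM(.125,-.349);p=np.array([.5456,-.2606,.0553])
print(rel(p-.08*M[:,2],M));print(rel(p,M))
E
```

```text
[-0.0065, -0.3489, -0.0378, 0.0438, -0.0046, 0.1009]
[-0.0065, -0.3489, -0.0378, 0.0164, -0.0036, 0.1761]
```

drive_tool(commands=[-0.0065,-0.349,-0.038,0.044,-0.0045,0.1,0.085,-0.0065,-0.349,-0.038,0.044,-0.0045,0.1,0.085,-0.0065,-0.349,-0.038,0.044,-0.0045,0.1,0.085,-0.0065,-0.349,-0.038,0.044,-0.0045,0.1,0.085])

```text
t: 2.3
tool_pos: [0.5734, -0.2569, 0.1312]
ee_rot: [3.067, 0.193, -0.54]
contact_force: [-0.2, 0.0, 0.2]
grip_width: 0.0849
gripper_force: 0.0
```

```bash
python3 - <<'E'
from h import *
c=imaging.read_camera("wrist");cv2.imwrite("pics/w2.png",crop(c["img"],0,0,512,384,1.5))
s=read_state();print(s["t"],s["tool_pos"],s["joints"].round(4).tolist(),s["ee_rot"])
M=toolM(.125,-.349);p=np.array([.5456,-.2606,.0553]);print(rel(p,M))
for l in (-.056,0,.056):
    a=np.array([np.cos(.125)*np.cos(.436),np.sin(.125)*np.cos(.436),np.sin(.436)]);print(np.array(proj(c,np.array([.530,-.2625,.066])+l*a))*1.5)
from scipy.optimize import least_squares
import itertools
D=[([1.09847659,.42668995,.07389222,1.60652169,-.03410842,1.11079071,-.06711949],[.21398133,-.63981175,.23067753],[-3.09967833,-.504566324,.0004296]),([0.4281,0.2954,-0.0888,1.7908,0.0301,1.0569,-1.1548],[.52962157,-.26534198,.23126599],[3.138,.14,-.001]),(s["joints"],s["tool_pos"],s["ee_rot"])]
best=None
for sg in itertools.product((1,-1),repeat=4):
    def fk(x,q):
        r=R.from_euler('z',sg[0]*q[0]+x[0]);p=np.array([0,0,x[3]])+r.apply([0,x[6],0])
        r=r*R.from_euler('y',q[1])*R.from_euler('z',sg[1]*q[2]);p=p+r.apply([0,x[7],x[1]])
        r=r*R.from_euler('y',q[3])*R.from_euler('z',sg[2]*q[4]);p=p+r.apply([0,0,x[2]])
        r=r*R.from_euler('y',q[5])*R.from_euler('z',sg[3]*q[6]+x[5]);return p+r.apply([0,0,x[4]]),r
    def f(x): return np.concatenate([np.r_[fk(x,q)[0]-p,.3*(fk(x,q)[1].inv()*R.from_rotvec(e)).as_rotvec()] for q,p,e in D])
    for o7 in(0,1.57,3.14,-1.57):
        o=least_squares(f,[-.1,.57,.49,.3,.38,o7,0,0])
        if best is None or o.cost<best[0]:best=(o.cost,sg,o.x)
print(best)
E
```

```text
2.35 [ 0.57378309 -0.25757298  0.13350672] [0.295, 0.62, -0.0648, 1.5579, 0.1655, 1.2936, -1.2816] [ 3.0662754   0.19172682 -0.53484187]
[0.0016, -0.0035, -0.0004, -0.0002, -0.0006, 0.0832]
[383.15215921 365.59664826]
[383.58313089 329.32729342]
[384.24118443 273.94737344]
(np.float64(7.341247806377668e-08), (-1, -1, -1, -1), array([ 1.83456391e-04,  5.54506976e-01,  4.93475968e-01,  2.83620420e-01,
        3.39225985e-01,  1.57047771e+00, -2.83733699e-02, -3.59941143e-02]))
```

View pics/w2.png

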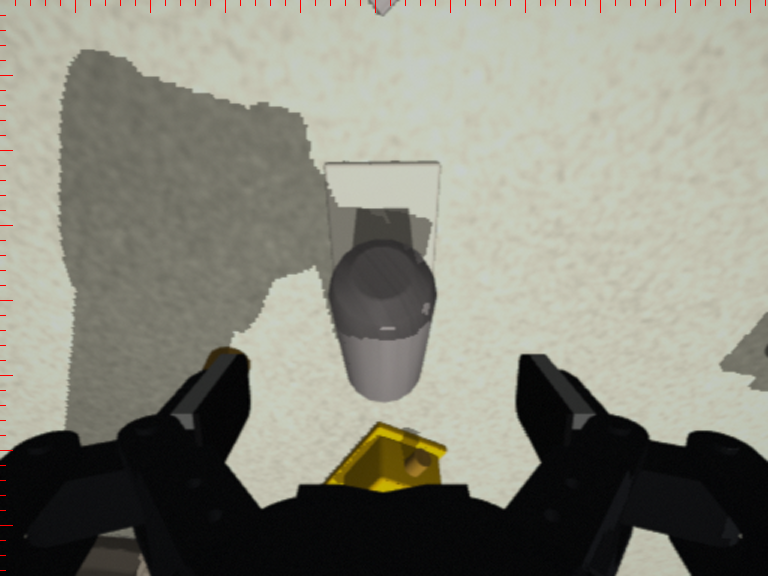

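The vessel is centred between the fingers at x=383, with its closed end at (383,273) as predicted. I'll go in and grip.

drive_tool(commands=[0,0,0,0,0,0.04,0.085,0,0,0,0,0,0.081,0.085,0,0,0,0,0,0.081,0.085,0,0,0,0,0,0.081,0.02,0,0,0,0,0,0.081,0.02,0,0,0,0,0,0.081,0.02,0,0,0,0,0,0.081,0.02,0,0,0,0,0,0.081,0.02], grip_force=50)

```text
t: 3.35
tool_pos: [0.5476, -0.2601, 0.0575]
ee_rot: [3.066, 0.195, -0.536]
contact_force: [-0.3, 0.1, 15.7]
grip_width: 0.0472
gripper_force: 49.1
```

```bash
cat > kin.py <<'E'
from h import *
from scipy.optimize import least_squares
X=[0,.5545,.4935,.2836,.3392,1.5705,-.0284,-.036]
lo=np.array([-2.85,-.5,-1.23,.21,-1.02,.16,-2.73]);hi=np.array([2.85,2.14,1.37,2.46,4.16,2.05,2.73])
def fk(q,x=X):
    r=R.from_euler('z',-q[0]+x[0]);p=np.array([0,0,x[3]])+r.apply([0,x[6],0])
    r=r*R.from_euler('y',q[1])*R.from_euler('z',-q[2]);p=p+r.apply([0,x[7],x[1]])
    r=r*R.from_euler('y',q[3])*R.from_euler('z',-q[4]);p=p+r.apply([0,0,x[2]])
    r=r*R.from_euler('y',q[5])*R.from_euler('z',-q[6]+x[5]);return p+r.apply([0,0,x[4]]),r
def ik(p,M,q0):
    f=lambda q:np.r_[fk(q)[0]-p,.3*(fk(q)[1].inv()*R.from_matrix(M)).as_rotvec(),.002*(q-q0)]
    o=least_squares(f,np.clip(q0,lo+.02,hi-.02),bounds=(lo+.03,hi-.03));return o.x,np.linalg.norm(f(o.x)[:6])
E
python3 - <<'E'
from kin import *
s=read_state();q=s["joints"];print(s["t"],s["tool_pos"],s["grip_width"],s["gripper_force"],fk(q)[0])
peg=np.array([.558,.276,.01])
for deg in range(-60,121,20):
    yaw=np.radians(deg);row=[deg]
    for tl in (.785,):
        M=toolM(yaw,tl);
        # grasp pt 82mm above rim
        out=q
        for h in (.25,.1,.0):
            g=peg+[0,0,.082+h];out,e=ik(g+.023*M[:,2],M,out);row+=[round(e*1000,1)]
        row+=out.round(2).tolist()
    print(row)
E
```

```text
3.35 [ 0.54759654 -0.26014593  0.05747043] 0.04723511657605122 49.11677881460491 [ 0.54753808 -0.26026055  0.05742301]
[-60, np.float64(94.4), np.float64(66.0), np.float64(34.9), -1.67, 1.29, 1.34, 1.92, -0.69, 0.85, -2.7]
[-40, np.float64(55.4), np.float64(9.0), np.float64(0.0), -1.75, 1.15, 1.23, 2.05, -0.51, 0.52, -2.7]
[-20, np.float64(34.6), np.float64(0.0), np.float64(0.3), -1.76, 1.03, 1.18, 2.21, -0.97, 0.19, -1.96]
[0, np.float64(28.6), np.float64(29.3), np.float64(65.4), -1.57, 0.67, 0.93, 2.17, 0.24, 0.19, -2.7]
[20, np.float64(0.2), np.float64(46.5), np.float64(86.3), -0.63, 0.35, -0.0, 2.17, 0.92, 0.19, -2.7]
[40, np.float64(0.1), np.float64(43.9), np.float64(81.8), -0.18, 0.4, -0.27, 2.14, -0.99, 0.19, -0.29]
[60, np.float64(0.1), np.float64(4.9), np.float64(37.5), 0.36, 0.61, -0.79, 2.12, -0.99, 0.19, 0.23]
[80, np.float64(0.1), np.float64(0.0), np.float64(0.0), 0.55, 0.8, -1.0, 2.07, -0.3, 0.26, -0.07]
[100, np.float64(0.0), np.float64(0.0), np.float64(0.0), 0.53, 0.89, -1.01, 1.89, -0.11, 0.61, 0.03]
[120, np.float64(0.0), np.float64(0.0), np.float64(0.0), 0.45, 0.98, -1.01, 1.71, 0.01, 0.94, 0.17]
```

```bash
python3 - <<'E'
from kin import *
s=read_state();q=s["joints"].copy();R0=R.from_rotvec(s["ee_rot"])
y=.125;a=-np.array([np.cos(y)*np.cos(.4363),np.sin(y)*np.cos(.4363),np.sin(.4363)])  # bottom->mouth
ct=R0.inv().apply(np.array([.530,-.2625,.066])-s["tool_pos"]);at=R0.inv().apply(a);mt=ct+.056*at
np.savez("v.npz",ct=ct,at=at,mt=mt);print(ct,at,mt)
t=imaging.read_camera("top");print("bottle",onz(t,350/1.5-.3,203/1.5-.3,.09),"jar",onz(t,361/1.5-.3,327/1.5-.3,.05))
# path check
print("lift",rel(s["tool_pos"]+[0,0,.12],R0.as_matrix()))
p0=s["tool_pos"]+[0,0,.12]
for yw in (1.5,1.75):
  tl=np.arctan2(at[0],at[2]) ; tilt=tl  # want M@at=-z
  M=toolM(yw,.785);print("axis at .785:",M@at,"needs",tl)
  tgt=np.array([.558,.276,.19])-M@mt
  qq=q
  for k in np.linspace(0,1,9):
    qq,e=ik(p0*(1-k)+tgt*k+[0,0,.1*np.sin(np.pi*k)],toolM(.125+k*(yw-.125),-.349+k*1.134),qq);print(round(k,2),round(e*1000,1),qq.round(2))
  g=np.array([.558,.276,.012])-M@mt;qq,e=ik(g,M,qq);print(g,e,qq.round(2))
E
```

```text
[-0.01959447  0.00011564 -0.00199424] [-0.70897038 -0.00260913  0.70523343] [-5.92968086e-02 -3.04681759e-05  3.74988308e-02]
bottle [0.69033892 0.15923836 0.09      ] jar [0.43346373 0.13528242 0.05      ]
lift [0.0, 0.0001, 0.0, -0.0408, 0.0002, -0.1129]
axis at .785: [-0.00281768 -0.00284841 -0.99999197] needs -0.7880406029404168
0.0 0.0 [ 0.31  0.54 -0.06  1.59  0.16  1.34 -1.26]
0.12 0.0 [ 0.28  0.38 -0.14  1.69  0.15  1.26 -1.19]
0.25 0.0 [ 0.26  0.25 -0.21  1.77  0.09  1.19 -1.09]
0.38 0.0 [ 0.25  0.16 -0.27  1.82 -0.    1.11 -0.95]
0.5 0.0 [ 0.25  0.1  -0.32  1.86 -0.14  1.03 -0.77]
0.62 0.0 [ 0.25  0.08 -0.37  1.91 -0.3   0.94 -0.55]
0.75 0.0 [ 0.26  0.11 -0.43  1.94 -0.49  0.87 -0.3 ]
0.88 0.0 [ 0.28  0.21 -0.52  1.96 -0.67  0.81 -0.03]
1.0 0.0 [ 0.3   0.36 -0.62  1.94 -0.79  0.79  0.21]
[0.55912263 0.29139991 0.08043871] 1.7239393681373544e-05 [ 0.33  0.67 -0.69  2.03 -0.83  0.47  0.47]
axis at .785: [-0.00202537 -0.00345696 -0.99999197] needs -0.7880406029404168
0.0 0.0 [ 0.31  0.54 -0.06  1.59  0.16  1.34 -1.26]
0.12 0.0 [ 0.28  0.38 -0.14  1.7   0.15  1.26 -1.17]
0.25 0.0 [ 0.27  0.25 -0.22  1.77  0.1   1.18 -1.03]
0.38 0.0 [ 0.26  0.16 -0.28  1.82 -0.01  1.11 -0.85]
0.5 0.0 [ 0.27  0.11 -0.33  1.85 -0.15  1.05 -0.63]
0.62 0.0 [ 0.28  0.11 -0.39  1.88 -0.32  1.   -0.38]
0.75 0.0 [ 0.3   0.16 -0.45  1.89 -0.48  0.97 -0.12]
0.88 0.0 [ 0.31  0.28 -0.54  1.87 -0.6   0.96  0.11]
1.0 0.0 [ 0.29  0.45 -0.62  1.81 -0.65  0.98  0.28]
[0.55527773 0.29119891 0.08043871] 9.056769122970005e-06 [ 0.27  0.71 -0.62  1.9  -0.64  0.7   0.47]
```

drive_tool(commands=[0,0,0,-0.0068,0,-0.0188,0.02,0,0,0,-0.0204,0,-0.0564,0.02,0,0,0,-0.034,0,-0.094,0.02,0,0,0,-0.0408,0,-0.1129,0.02,0,0,0,-0.0408,0,-0.1129,0.02])

```text
t: 4.03
tool_pos: [0.5472, -0.2596, 0.1766]
ee_rot: [3.066, 0.195, -0.537]
contact_force: [-0.5, 0.2, -1.8]
grip_width: 0.0476
gripper_force: 51.9
```

```bash
python3 - <<'E'
from kin import *
s=read_state();print(s["tool_pos"],s["contact_force"],s["grip_width"])
mt=np.load("v.npz")["mt"];M=toolM(1.75,.788);p0=s["tool_pos"];tgt=np.array([.558,.276,.19])-M@mt
out=[]
for k in np.linspace(0,1,16)[1:]:
    out+=[round(v,3) for v in rel(p0*(1-k)+tgt*k+[0,0,.1*np.sin(np.pi*k)],toolM(.125+k*1.625,-.349+k*1.137))]+[.02]
print(out[:70]);print(tgt)
E
```

```text
[ 0.54716433 -0.25964011  0.17664919] [-0.45958337  0.22042926 -1.76753741] 0.04758693236450051
[-0.032, 0.073, -0.101, -0.004, -0.036, -0.026, 0.02, -0.057, 0.149, -0.207, -0.008, -0.073, -0.052, 0.02, -0.074, 0.223, -0.315, -0.011, -0.109, -0.076, 0.02, -0.084, 0.296, -0.425, -0.013, -0.145, -0.098, 0.02, -0.085, 0.367, -0.536, -0.014, -0.182, -0.116, 0.02, -0.078, 0.436, -0.649, -0.014, -0.218, -0.131, 0.02, -0.062, 0.503, -0.762, -0.013, -0.254, -0.142, 0.02, -0.038, 0.566, -0.876, -0.01, -0.291, -0.149, 0.02, -0.006, 0.625, -0.991, -0.005, -0.327, -0.152, 0.02, 0.035, 0.679, -1.105, 0.001, -0.363, -0.151, 0.02]
[0.55531434 0.29099681 0.25848472]
```

drive_tool(commands=[-0.032,0.073,-0.101,-0.004,-0.036,-0.026,0.02,-0.057,0.149,-0.207,-0.008,-0.073,-0.052,0.02,-0.074,0.223,-0.315,-0.011,-0.109,-0.076,0.02,-0.084,0.296,-0.425,-0.013,-0.145,-0.098,0.02,-0.085,0.367,-0.536,-0.014,-0.182,-0.116,0.02,-0.078,0.436,-0.649,-0.014,-0.218,-0.131,0.02,-0.062,0.503,-0.762,-0.013,-0.254,-0.142,0.02,-0.038,0.566,-0.876,-0.01,-0.291,-0.149,0.02,-0.006,0.625,-0.991,-0.005,-0.327,-0.152,0.02,0.035,0.679,-1.105,0.001,-0.363,-0.151,0.02])

```text
t: 5.28
tool_pos: [0.552, 0.1082, 0.3158]
ee_rot: [-2.356, -1.631, -0.487]
contact_force: [0.4, 0.4, -2.1]
grip_width: 0.0473
gripper_force: 52.4
```

```bash
python3 - <<'E'
from kin import *
s=read_state();print(s["tool_pos"],s["joints"].round(2))
mt=np.load("v.npz")["mt"];M=toolM(1.75,.788);p0=np.array([.54716,-.25964,.17665]);tgt=np.array([.558,.276,.19])-M@mt
out=[]
for k in np.linspace(0,1,16)[11:]:
    out+=[round(v,3) for v in rel(p0*(1-k)+tgt*k+[0,0,.1*np.sin(np.pi*k)],toolM(.125+k*1.625,-.349+k*1.137))]+[.02]
print(out)
E
```

```text
[0.55203529 0.10822245 0.31576644] [ 0.3   0.12 -0.43  1.89 -0.38  0.98 -0.29]
[0.042, 0.074, -0.096, 0.029, -0.012, 0.018, 0.02, 0.096, 0.15, -0.19, 0.057, -0.024, 0.041, 0.02, 0.158, 0.224, -0.281, 0.084, -0.036, 0.067, 0.02, 0.227, 0.297, -0.367, 0.11, -0.049, 0.093, 0.02, 0.302, 0.368, -0.449, 0.135, -0.061, 0.121, 0.02]
```

drive_tool(commands=[0.042,0.074,-0.096,0.029,-0.012,0.018,0.02,0.096,0.15,-0.19,0.057,-0.024,0.041,0.02,0.158,0.224,-0.281,0.084,-0.036,0.067,0.02,0.227,0.297,-0.367,0.11,-0.049,0.093,0.02,0.302,0.368,-0.449,0.135,-0.061,0.121,0.02,0.302,0.368,-0.449,0.135,-0.061,0.121,0.02,0.302,0.368,-0.449,0.135,-0.061,0.121,0.02])

```text
t: 6.15
tool_pos: [0.5561, 0.2891, 0.2585]
ee_rot: [-1.582, -1.884, -0.653]
contact_force: [0.0, -0.1, -1.2]
grip_width: 0.0475
gripper_force: 52.5
```

```bash
python3 - <<'E'
from kin import *
s=read_state();print(s["tool_pos"],s["joints"].round(2),s["grip_width"])
R0=R.from_rotvec(s["ee_rot"]);v=np.load("v.npz");print("mouth",s["tool_pos"]+R0.apply(v["mt"]),"axis",R0.apply(v["at"]))
sc=imaging.read_camera("scene");t=imaging.read_camera("top")
w=imaging.read_camera("wrist")["img"]
cv2.imwrite("pics/p1.png",np.vstack([np.hstack([crop(sc["img"],260,120,80,60,5),crop(t["img"],160,140,80,60,5)]),cv2.resize(w,(400,300))@np.eye(3) if 0 else np.hstack([cv2.resize(w,(400,300)),crop(sc["img"],200,90,160,120,2.5)])]))
for c in(sc,t):
    for P in ([.558,.276,.19],[.558,.276,.302],[.558,.276,.08],[.558,.276,.01]):print(np.round(proj(c,P),1))
E
```

```text
[0.55610605 0.28909993 0.25851109] [ 0.28  0.45 -0.61  1.82 -0.66  0.98  0.29] 0.04749216867642588
mouth [0.55861627 0.27390952 0.19006238] axis [-0.00412741 -0.00314461 -0.99998654]
[306.5 139.5]
[311.4 108.4]
[302.5 165.2]
[300.3 179.5]
[190.7 170.1]
[185.1 162. ]
[195.4 176.9]
[198.  180.7]
```

View pics/p1.png

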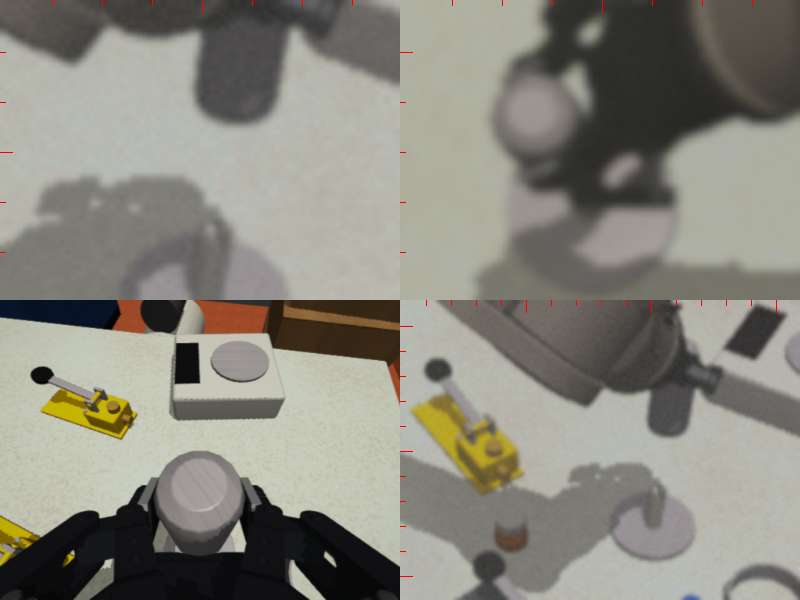

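The vessel hangs mouth down. Its closed end is at top (186.5,162) and its rim at scene (306.7,139), about 2-4 mm short in y of the peg. I'll measure its lean from the silhouette edges.

```bash
python3 - <<'E'
from kin import *
sc=imaging.read_camera("scene");g=cv2.cvtColor(sc["img"],cv2.COLOR_BGR2GRAY).astype(float)
rows=np.arange(127,139);ob=[]
for v in rows:
    p=g[v,288:330];h=(np.median(p[:5])+p.min())/2;h2=(p[-6:].max()+p.min())/2;k=p.argmin()
    i=[j for j in range(1,k+1) if p[j-1]>h>=p[j]];j2=[j for j in range(k,len(p)-1) if p[j]<=h2<p[j+1]]
    L=288+i[-1]-(h-p[i[-1]])/(p[i[-1]-1]-p[i[-1]]) if i else np.nan
    r=288+j2[0]+(h2-p[j2[0]])/(p[j2[0]+1]-p[j2[0]]) if j2 else np.nan
    ob.append((L,r))
ob=np.array(ob);print(ob.round(1).tolist())
def pred(M,a):
    a=a/np.linalg.norm(a);b=np.cross(a,[1,0,0]);b/=np.linalg.norm(b);n=np.cross(a,b)
    P=[M-a*l+.024*(np.cos(q)*b+np.sin(q)*n) for l in np.arange(0,.095,.001) for q in np.linspace(0,6.28,90)]
    p=np.array([proj(sc,x) for x in P])
    return np.array([(p[abs(p[:,1]-v)<.6][:,0].min(),p[abs(p[:,1]-v)<.6][:,0].max()) for v in rows])
for a in ([0,0,-1],[0,-.04,-1],[0,.04,-1],[0,.08,-1],[.04,0,-1]):
    print(a,pred(np.array([.5586,.2739,.19]),np.array(a,float))[[0,4,8,11]].round(1).tolist())
E
```

```text
[[300.1, 316.2], [299.7, 316.1], [299.5, 315.9], [299.4, 315.8], [299.3, 316.2], [299.1, 316.2], [298.9, 316.2], [298.8, 316.1], [298.8, 315.9], [298.7, 315.7], [298.5, 315.5], [298.6, 315.3]]
[0, 0, -1] [[299.4, 317.3], [298.8, 316.6], [298.3, 315.9], [297.9, 315.4]]
[0, -0.04, -1] [[299.7, 317.7], [299.1, 316.9], [298.4, 316.1], [297.9, 315.5]]
[0, 0.04, -1] [[299.0, 316.9], [298.6, 316.3], [298.2, 315.7], [297.9, 315.2]]
[0, 0.08, -1] [[298.6, 316.5], [298.3, 316.0], [298.1, 315.5], [297.9, 315.1]]
[0.04, 0, -1] [[298.8, 316.6], [298.5, 316.1], [298.2, 315.6], [297.9, 315.2]]
```

```bash
python3 - <<'E'
from kin import *
s=read_state();p=s["tool_pos"];M=R.from_rotvec(s["ee_rot"]).as_matrix()
for d in (.09,.13,.17,.178,.182,.186):print(d,rel(p+[-.0005,.002,-d],M))
print(s["contact_force"])
E
```

```text
0.09 [-0.0, -0.0, -0.0, -0.0622, -0.0003, 0.0651]
0.13 [-0.0, -0.0, -0.0, -0.0904, -0.0003, 0.0934]
0.17 [-0.0, -0.0, -0.0, -0.1187, -0.0003, 0.1217]
0.178 [-0.0, -0.0, -0.0, -0.1244, -0.0004, 0.1274]
0.182 [-0.0, -0.0, -0.0, -0.1272, -0.0004, 0.1302]
0.186 [-0.0, -0.0, -0.0, -0.13, -0.0004, 0.133]
[ 0.17022194  0.05512474 -2.05143491]
```

drive_tool(commands=[0,0,0,-0.031,0,0.0335,0.02,0,0,0,-0.0622,0,0.0651,0.02,0,0,0,-0.0622,0,0.0651,0.02,0,0,0,-0.0764,0,0.0793,0.02,0,0,0,-0.0904,0,0.0934,0.02,0,0,0,-0.1046,0,0.1076,0.02,0,0,0,-0.1187,0,0.1217,0.02,0,0,0,-0.1187,0,0.1217,0.02,0,0,0,-0.1187,0,0.1217,0.02])

```text
t: 7.48
tool_pos: [0.5561, 0.2921, 0.0899]
ee_rot: [-1.58, -1.885, -0.656]
contact_force: [0.0, -0.5, -2.3]
grip_width: 0.0474
gripper_force: 52.5
```

```bash
python3 - <<'E'
from kin import *
s=read_state();R0=R.from_rotvec(s["ee_rot"]);v=np.load("v.npz");print("mouth",s["tool_pos"]+R0.apply(v["mt"]),s["contact_force"],s["wrist_torque"])
E
```

```text
mouth [0.55880971 0.27695966 0.0214539 ] [ 0.04078816 -0.53824174 -2.26068078] [-0.98179229 -0.19145221  0.00217601]
```

drive_tool(commands=[0,0,0,-0.0035,0,0.0035,0.02,0,0,0,-0.006,0,0.006,0.02,0,0,0,-0.0075,0,0.0075,0.02,0,0,0,-0.0075,0,0.0075,0.02])

```text
t: 7.98
tool_pos: [0.5559, 0.2918, 0.0789]
ee_rot: [-1.58, -1.885, -0.655]
contact_force: [-1.4, -0.6, -1.1]
grip_width: 0.0472
gripper_force: 52.5
```

drive_tool(commands=[0,0,0,-0.0015,0,0.0015,0.02,0,0,0,-0.0015,0,0.0015,0.02,0,0,0,-0.0025,0,0.0025,0.02,0,0,0,-0.0025,0,0.0025,0.02])

```text
t: 8.48
tool_pos: [0.5562, 0.2922, 0.0765]
ee_rot: [-1.579, -1.885, -0.656]
contact_force: [-2.7, -4.2, 11.5]
grip_width: 0.0478
gripper_force: 53.4
```

drive_tool(commands=[0,0,0,0,0,0,0.05,0,0,0,0,0,0,0.055,0,0,0,0,0,0,0.085,0,0,0,0,0,0,0.085,0,0,0,0,0,0,0.085,0,0,0,0,0,0,0.085], grip_force=20)

```text
t: 9.22
tool_pos: [0.556, 0.2918, 0.0755]
ee_rot: [-1.58, -1.886, -0.655]
contact_force: [-0.1, -0.1, -0.2]
grip_width: 0.0849
gripper_force: 0.0
```

```bash
python3 - <<'E'
from kin import *
s=read_state();print(s["contact_force"],s["grip_width"])
sc=imaging.read_camera("scene");w=imaging.read_camera("wrist")["img"]
cv2.imwrite("pics/p2.png",np.hstack([crop(sc["img"],262,120,80,80,5),cv2.resize(w,(400,300),interpolation=cv2.INTER_AREA) if 0 else cv2.copyMakeBorder(cv2.resize(w,(400,300)),0,100,0,0,0)]))
E
```

```text
[-0.08606563 -0.115486   -0.1633396 ] 0.084903066683044
```

View pics/p2.png

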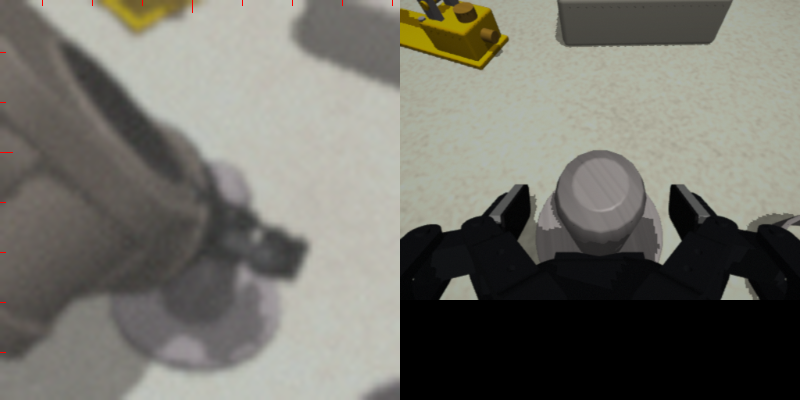

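The vessel is released and stands centred between the open fingers at (600,200). I'll retract along the tool.

drive_tool(commands=[0,0,0,0,0,-0.03,0.085,0,0,0,0,0,-0.07,0.085,0,0,0,0,0,-0.12,0.085,0,0,0,0,0,-0.16,0.085,0,0,0,0,0,-0.16,0.085])

```text
t: 9.95
tool_pos: [0.5777, 0.1781, 0.1901]
ee_rot: [-1.584, -1.886, -0.659]
contact_force: [-0.1, 0.3, -0.7]
grip_width: 0.0849
gripper_force: 0.0
```

```bash
python3 - <<'E'
from kin import *
s=read_state();p=s["tool_pos"];q=s["joints"];print(s["t"],p)
M=toolM(1.5,0);tg=np.array([.4915,.043,.22])
for k in (.33,.66,1):
    q,e=ik(p*(1-k)+tg*k,toolM(1.75-.25*k,.788*(1-k)),q);print(e,q.round(2))
q,e=ik([.4915,.043,.074],M,q);print(e,q.round(2))
print(rel(tg,M))
E
```

```text
9.95 [0.57768315 0.17805408 0.19014654]
7.3348968620070385e-06 [ 0.34  0.37 -0.48  1.9  -0.45  0.95  0.26]
1.1109546521499219e-05 [ 0.24  0.24 -0.42  1.96 -0.21  0.93 -0.03]
1.2868580838124333e-05 [ 0.14  0.16 -0.39  2.    0.07  0.99 -0.36]
9.647509590181873e-06 [ 0.07  0.37 -0.34  2.12  0.19  0.68 -0.47]
[-0.0922, -0.7806, 0.2318, -0.0624, -0.108, -0.1049]
```

drive_tool(commands=[-0.023,-0.195,0.058,-0.0156,-0.027,-0.026,0.0,-0.046,-0.39,0.116,-0.031,-0.054,-0.052,0.0,-0.069,-0.585,0.174,-0.047,-0.081,-0.079,0.0,-0.0922,-0.7806,0.2318,-0.0624,-0.108,-0.1049,0.0,-0.0922,-0.7806,0.2318,-0.0624,-0.108,-0.1049,0.0,-0.0922,-0.7806,0.2318,-0.0624,-0.108,-0.1049,0.0,-0.0922,-0.7806,0.2318,-0.0624,-0.108,-0.1049,0.0])

```text
t: 10.82
tool_pos: [0.4899, 0.0453, 0.2178]
ee_rot: [-2.29, -2.143, 0.002]
contact_force: [-0.3, -0.5, -0.7]
grip_width: -0.0002
gripper_force: 0.0
```

```bash
python3 - <<'E'
from kin import *
s=read_state();print(s["t"],s["tool_pos"],s["grip_width"])
w=imaging.read_camera("wrist");sc=imaging.read_camera("scene");t=imaging.read_camera("top")
cv2.imwrite("pics/p3.png",np.hstack([crop(w["img"],0,0,512,384,1),np.vstack([crop(sc["img"],265,130,57,44,5)[:200,:284],crop(t["img"],170,150,57,40,5)[:184,:284]])]))
for P in([.4944,.0427,.094],[.4944,.0427,.08]):print(proj(w,P))
for P in([.558,.276,.122],[.558,.276,.01]):print(np.round(proj(sc,P),1),np.round(proj(t,P),1))
E
```

```text
10.825 [0.48991225 0.04526014 0.21776316] -0.00019081563630538132
(np.float64(262.15579800668), np.float64(185.9700948319513))
(np.float64(261.8880541422212), np.float64(182.30097454095903))
[304.  155.9] [193.7 174.4]
[300.3 179.5] [198.  180.7]
```

View pics/p3.png

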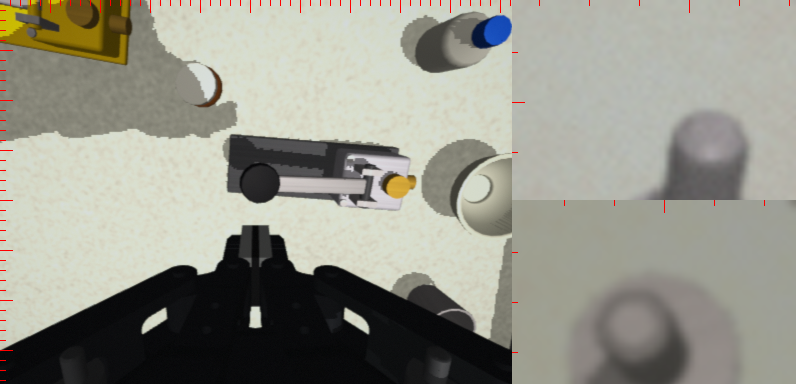

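The pad is at wrist (260,183), within 2 mm of prediction. The vessel stands over the peg at top (194,174.5), matching the prediction. I'll press straight down.

drive_tool(commands=[0,0,0,0,0,0.05,0,0,0,0,0,0,0.1,0,0,0,0,0,0,0.115,0,0,0,0,0,0,0.122,0,0,0,0,0,0,0.13,0,0,0,0,0,0,0.137,0,0,0,0,0,0,0.142,0,0,0,0,0,0,0.143,0,0,0,0,0,0,0.143,0,0,0,0,0,0,0.143,0])

```text
t: 12.22
tool_pos: [0.4897, 0.0453, 0.076]
ee_rot: [-2.293, -2.144, 0.002]
contact_force: [-4.4, 0.4, 7.2]
grip_width: 0.0002
gripper_force: 3.3
```

```bash
python3 - <<'E'
from kin import *
s=read_state();print(s["t"],s["tool_pos"],s["contact_force"],R.from_rotvec(s["ee_rot"]).as_matrix()[:,2].round(3))
w=imaging.read_camera("wrist");sc=imaging.read_camera("scene")
cv2.imwrite("pics/p4.png",np.hstack([crop(w["img"],150,90,200,150,2),crop(sc["img"],205,170,80,60,5)]))
E
```

```text
12.225 [0.48971253 0.04533554 0.0760326 ] [-4.40514304  0.37670021  7.18138785] [-0.003  0.001 -1.   ]
```

View pics/p4.png

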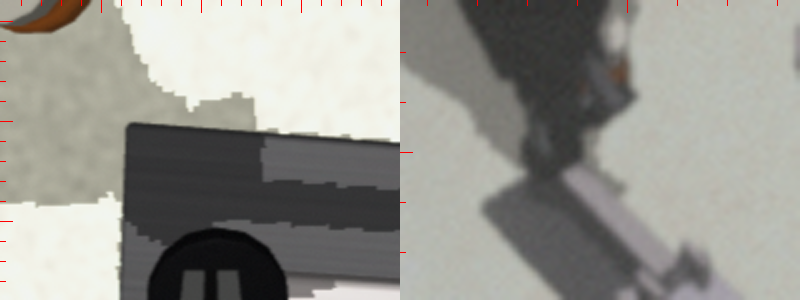

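Both fingertips rest on the black pad at (215,285). It needs about 2 mm more to be level.

drive_tool(commands=[0,0,0,0,0,0.001,0,0,0,0,0,0,0.002,0,0,0,0,0,0,0.002,0,0,0,0,0,0,0.002,0,0,0,0,0,0,0.002,0,0,0,0,0,0,0.002,0])

```text
t: 13.08
tool_pos: [0.4897, 0.0453, 0.0741]
ee_rot: [-2.293, -2.143, 0.002]
contact_force: [-5.5, 1.0, 7.1]
grip_width: 0.0002
gripper_force: 3.7
```

```bash
python3 - <<'E'
from kin import *
for i in range(4):
    imaging.read_camera("top");s=read_state();print(s["t"],s["tool_pos"],s["contact_force"])
E
```

```text
13.125 [0.48969234 0.04534442 0.07406457] [-4.01373893  0.5735709   7.81725739]
13.175 [0.48968576 0.04536099 0.07406022] [-5.44492729  1.89123435  7.1783693 ]
13.225 [0.48972126 0.04534727 0.07410272] [-5.5550729   0.32862167  7.14581183]
13.275 [0.4897015  0.0453263  0.07407801] [-4.0377841   1.04950392  7.00337499]
```

```bash
python3 -c "
from rig import ticket
print(ticket.hand_in())"
```

```text
the job is handed in; nothing more can be done
None
```

I set the vessel mouth down over the peg, standing freely on the plate, and handed the job in at about 13 s with the arm holding the lever pad at 74 mm, its level height.

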